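# Clear the analyser's catch tray and hold the flagged cassette over the code reader

## Task

Empty the analyser's catch tray: first put the two green-lidded cassettes into the blue tote, then lift the orange-lidded one over the tube rack and hold it right way up over the reader's window, centred, its long side along the window's, about a centimetre above the glass. It must never touch the reader, and the tubes, bottle, jar and tip box are to be left undisturbed. Finish while still holding the cassette motionless there; do not put it down or let go.

Things in the scene. Friction and masses are not known exactly. Their poses are not given: they have to be found in the camera images.
- cassette_green1: first green-lidded sealed test cassette: flat-sided block 32 mm wide (its x), 84 mm long (its y), 36 mm high (z up), about 60 to 130 g, smooth plastic, lower part white, upper part green; lies in the catch tray; origin at the centre of its underside
- cassette_green2: second green-lidded cassette, the same in every way as the first
- cassette_orange: the orange-lidded (flagged) sealed test cassette: flat-sided block 32 mm wide (its x), 84 mm long (its y), 36 mm high (z up), about 60 to 130 g, smooth plastic, lower part white, upper part orange; lies in the catch tray among the others, in any of the three places; origin at the centre of its underside
- tray_floor (a point): centre of the catch tray's floor, 4 mm above the bench, fixed. Steel tray, inside 314 mm (its x) by 150 mm (its y), walls 6 mm thick, rim 14 mm above the bench. Cassettes lie side by side about 90 mm apart along its x. The analyser's grey outfeed housing, 360 mm wide and 150 mm tall, starts 140 mm from this point towards the tray's +y; a thin chute slopes from it to the tray
- tote: open blue plastic tote, loose, 0.8 kg, outside 230 mm (its x) by 170 mm (its y), 70 mm high, walls and floor 5 mm thick; origin at the centre of its underside
- reader_window (a point): centre of the glass of the upward-looking code reader, at glass level 60 mm above the bench, z up. Window (dark red in a black frame with yellow corner marks) 48 mm (x) by 100 mm (y, its long side), flush with the flat top of the white housing
- reader: the reader: fixed white box 130 mm (its x) by 150 mm (its y), 60 mm high; origin at the centre of its underside
- rack: fixed yellow tube rack between tote and reader, 300 mm long (its x), 50 mm deep, 70 mm high; origin at the centre of its underside; tubes stand up to 130 mm above the bench
- tube1: upright capped sample tube standing loosely in the rack, 16 mm diameter, cap 17.6 mm, 115 mm tall, top 130 mm above the bench; origin at its foot. Leave alone; cap red
- tube2: upright capped sample tube standing loosely in the rack, 16 mm diameter, cap 17.6 mm, 115 mm tall, top 130 mm above the bench; origin at its foot. Leave alone; cap blue
- tube3: upright capped sample tube standing loosely in the rack, 16 mm diameter, cap 17.6 mm, 115 mm tall, top 130 mm above the bench; origin at its foot. Leave alone; cap red
- tube4: upright capped sample tube standing loosely in the rack, 16 mm diameter, cap 17.6 mm, 115 mm tall, top 130 mm above the bench; origin at its foot. Leave alone; cap blue
- bottle: amber glass bottle, 60 mm diameter, 150 mm tall; origin at the centre of its underside. Leave alone
- jar: small clear jar with a red lid, 52 mm diameter, 60 mm tall; origin at the centre of its underside. Leave alone
- tipbox: clear open plastic tip box, 120 by 85 by 60 mm high; origin at the centre of its underside. Leave alone
Mind the look-alikes: they are no part of the job. Leave any yellow look-alike of the cassette_green2 alone.

How it is judged:
By the outcome, as a careful person would: the job done as asked, in the order asked, and still so for the second after the job is handed in, while the arm keeps its last pose, push and grip.
It also fails if it takes over 62 s, if anything falls off the work surface, if the arm or the gripper's body presses on something with over 40 N, if the wrist force passes 120 N, or if a joint passes its speed limit or range.

## Robot

A 6-joint arm with a two-finger parallel gripper is mounted at the origin on the work surface. World frame = base frame: x ahead of the robot, y to its left, z up, the work surface at z = 0. Lengths are in mm, angles in rad, forces in N, time in s.
With the tool pointing down it reaches from about 300 to 775 mm from the base axis. Payload 14.6 kg.
Tool frame: the origin (TCP) lies on the centre line of the jaws, within the pads' length; the fingertips stand 22 mm ahead of it and the grasp point (between the pads) lies 3 mm ahead of it (manip.tcp_to_tips is the distance from the TCP to the fingertips, in mm); z points along the fingers, y is the direction in which the jaws open and shut (so a half turn about z gives the same grasp; the last joint's range is limited). The gripper opens to 94 mm and grips with 3 to 60 N. Pads are 16 mm wide; open, the fingers measure 119 mm over their backs; the gripper's body (75 mm by 177 mm) begins 78 mm behind the grasp point.
Start: joints at [-1.334, 0.3, 1.521, -0, 1.321, -0.067], TCP at [164.525, -524.806, 227.446] pointing down, gripper open.
Joint ranges: [-3.03, 3.03], [-0.79, 2.21], [0.23, 2.52], [-1.04, 4.18], [0, 3.07], [-2.55, 2.55]. Speed limits (rad/s): [2.22, 2.22, 2.57, 3.14, 3.14, 3.14].

## Interface

Orientations are given as [roll, pitch, yaw] about the fixed x, y, z axes, in that order (R = Rz(yaw) Ry(pitch) Rx(roll)).
In Python, from cell import manip, vision, workorder gives the robot as it stands.
- The arm moves only by the tool carry_out, never from a script. Its argument "deltas" is a list of rows, each a list of 3 entries, a list of its own where there are three numbers: the shift along the tool's x, y, z in cm, then the turn about the tool's z in degrees, then the opening, from 0 (shut) to 1 (fully open). A call has 1 to 20 rows; each row shifts and turns the commanded pose from where the row before left it, along the tool's axes as they then stand; what a row does not reach is not made up. A row lasts 1/12 s, in which the tool goes at most 41.7 mm and 7.16 degrees, less where a joint would pass 70% of its speed; a pose out of reach is approached as far as the arm can. A call with a gripper value outside its range is refused whole. The fingers move at their own pace and stop on an object; "grip_force" is the grip in N (left out, the last holds). Time passes only in rows, so rows that do not move let the fingers close. It gives the time, the measured TCP pose, the force and the opening at its end, in the units of the state.
- manip.read_state(): the state, without advancing time (a new reading comes with each control period).
- vision.camera(name): name is "side" or "top"; returns (picture, depth): 420x560x3 uint8, red, green, blue; 420x560 float32, mm along the optical axis (not along the pixel's ray), 0 where there is no reading.
- vision.calibration(name): a dict with "mtx" (3x3 intrinsics, pixels), "distortion" ([k1, k2, p1, p2, k3] as OpenCV has them; the pictures are not rectified), "eye" and "orientation" of the camera in the world. Camera axes: x right, y down, z forward; pixel columns grow to the right and rows downward; lengths in mm; the calibration is good to about 2 mm. A picture is of the moment at which its call begins. calibration takes no time and is no camera call.
- workorder.sign_off(): hands the job in, once; it reports no verdict.
The state is a dict: "clock": time; "joints": joint angles; "qd": joint speeds; "effort": joint torques, N m; "eef_pos": TCP position; "eef_rot": TCP orientation; "wrist_force": force on the tool from outside, world axes, zero at the start; "moment": the same for the moment, N m; "finger_gap": finger opening in mm.
Only numpy, scipy, OpenCV 4.12 (cv2) and the standard library are available. Lean on these libraries where they do the work, as an engineer would, in place of code of your own. Each camera call takes 0.05 s, during which the arm holds its last target.

## Working session

There is one attempt and no reset: what is moved stays moved. The work goes in short steps, Python scripts to look and compute and a tool call to move; the robot and the scene stay as the last step left them, time stands still between calls to the robot, and variables do not carry over. Pictures are saved under pics/ and viewed, and the job is handed in when it is done.

Besides the shell and the picture viewer there is one more tool, called as name(argument=value, ...) on one line, values as JSON. carry_out: Moves the arm, as the interface text tells. Its arguments: {"type":"object","properties":{"deltas":{"type":"array","items":{"type":"array"}},"grip_force":{"type":"number"}},"required":["deltas"]}

```bash
mkdir -p pics; ls; python3 - <<'E'
from cell import manip, vision, workorder
import cv2, numpy as np, pickle
s=manip.read_state(); print(s, manip.tcp_to_tips)
d={}
for n in("top","side"):
    p,z=vision.camera(n); c=vision.calibration(n); d[n]=(p,z,c)
    cv2.imwrite(f"pics/{n}0.png",p[:,:,::-1]); print(n,c)
pickle.dump(d,open("v0.pkl","wb"))
E
```

```text
pics
{'clock': 0.0, 'joints': array([-1.33358693e+00,  3.00478230e-01,  1.52160067e+00, -5.14753254e-06,
        1.32071481e+00, -6.65898738e-02]), 'qd': array([-0.00262602, -0.00077665,  0.00104441,  0.0004265 , -0.00114363,
       -0.00081551]), 'effort': array([-1.64290061e-03, -5.31811845e+01, -3.52738380e+01,  7.07996939e-02,
        2.44465994e-02, -1.35130986e-04]), 'eef_pos': array([ 164.47383423, -524.57054016,  226.8741247 ]), 'eef_rot': array([-3.14039393e+00, -7.49442488e-05,  3.03800501e-01]), 'wrist_force': array([ 0.07448231, -0.13229779,  0.01339334]), 'moment': array([-0.05017757,  0.00277205,  0.00014658]), 'finger_gap': 94.08626838675775} 22.0
top {'mtx': array([[417.72222474,   0.        , 276.11855901],
       [  0.        , 417.72222474, 214.1805737 ],
       [  0.        ,   0.        ,   1.        ]]), 'distortion': array([-0.12502246,  0.        ,  0.        ,  0.        ,  0.        ]), 'eye': array([ 309.18909534,  -20.41078907, 1083.46960628]), 'orientation': array([-2.96522290e+00,  6.35740723e-04, -1.59404772e+00])}
side {'mtx': array([[531.41626082,   0.        , 283.83029273],
       [  0.        , 531.41626082, 211.91710786],
       [  0.        ,   0.        ,   1.        ]]), 'distortion': array([-0.19592859,  0.        ,  0.        ,  0.        ,  0.        ]), 'eye': array([ 280.27972787, -872.34130482,  910.26230275]), 'orientation': array([-2.34278332, -0.0204091 , -0.22793815])}
```

View pics/top0.png

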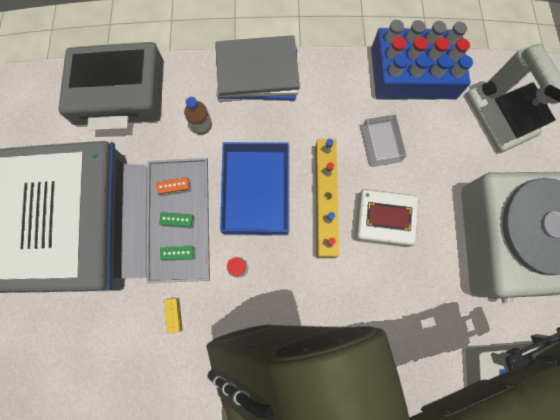

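View pics/side0.png

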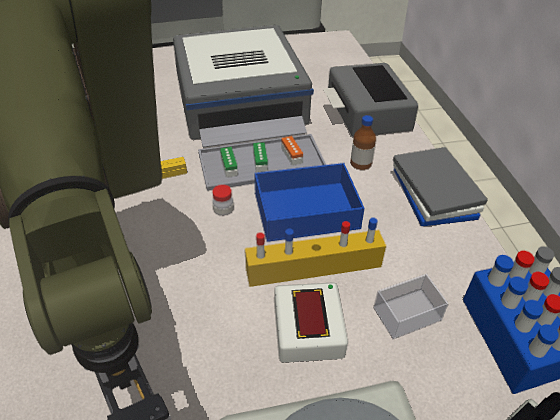

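The top view shows, in the tray, orange at (173,186) and two greens at (176,219) and (177,253). A yellow look-alike sits outside the tray at (172,315). The tote is at (256,188), the rack at (328,197) and the reader window at (390,217). Next I'll measure these and enlarge the cassettes.

```bash
cat > h.py <<'E'
import cv2, numpy as np, pickle
from scipy.spatial.transform import Rotation as R
def ray(c,uv):
    p=cv2.undistortPoints(np.array(uv,float).reshape(-1,1,2),c["mtx"],c["distortion"]).reshape(-1,2)
    M=R.from_euler("xyz",c["orientation"]).as_matrix()
    return np.c_[p,np.ones(len(p))]@M.T
def onplane(c,uv,z):
    d=ray(c,uv); e=np.array(c["eye"]); return e+d*((z-e[2])/d[:,2])[:,None]
def bydepth(c,uv,Z):
    return np.array(c["eye"])+ray(c,uv)*np.asarray(Z)[:,None]
def blobs(p,lo,hi,amin=60):
    h=cv2.cvtColor(p,cv2.COLOR_RGB2HSV); m=cv2.inRange(h,np.array(lo),np.array(hi))
    m=cv2.morphologyEx(m,cv2.MORPH_CLOSE,np.ones((3,3),np.uint8))
    cs,_=cv2.findContours(m,cv2.RETR_EXTERNAL,cv2.CHAIN_APPROX_NONE)
    return [c for c in cs if cv2.contourArea(c)>amin]
COL=dict(green=((50,100,50),(80,255,255)),orange=((5,150,120),(16,255,255)),yellow=((18,150,120),(30,255,255)),blue=((108,150,60),(125,255,255)),red=((0,150,60),(4,255,255)),)
def rect(c,cnt,z):
    w=onplane(c,cnt.reshape(-1,2),z)
    (x,y),(a,b),t=cv2.minAreaRect(w[:,:2].astype(np.float32))
    if a<b: a,b,t=b,a,t+90
    return round(x,1),round(y,1),round(a,1),round(b,1),round((t+90)%180-90,1)
E
python3 - <<'E'
from h import *
d=pickle.load(open("v0.pkl","rb"))
for n in("top","side"):
    p,z,c=d[n]
    for col,h in (("green",40),("orange",40),("yellow",40),("yellow",70),("blue",70),("red",60)):
        for cn in blobs(p,*COL[col]):
            m=cn.reshape(-1,2).mean(0); u,v=m.round().astype(int)
            print(n,col,(u,v),"h",h,rect(c,cn,h),"depthpt",bydepth(c,[m],[z[v,u]])[0].round(0))
p=d["top"][0]; cr=cv2.resize(p[140:340,100:300],(800,600*800//600)[:1]+(600,) if 0 else (600,600),interpolation=cv2.INTER_CUBIC)
cv2.imwrite("pics/crop0.png",cr[:,:,::-1])
p=d["side"][0]; cv2.imwrite("pics/crop1.png",cv2.resize(p[100:380,150:450],(640,597),interpolation=cv2.INTER_CUBIC)[:,:,::-1])
E
```

```text
top green (np.int64(176), np.int64(253)) h 40 (402.7, 229.0, 79.8, 29.2, -87.8) depthpt [403. 230.  38.]
top green (np.int64(176), np.int64(219)) h 40 (488.2, 232.8, 81.9, 30.2, 84.4) depthpt [489. 233.  36.]
top orange (np.int64(172), np.int64(185)) h 40 (578.3, 243.5, 82.0, 30.5, -82.5) depthpt [578. 244.  41.]
top yellow (np.int64(172), np.int64(315)) h 40 (247.8, 238.5, 79.6, 31.6, 6.2) depthpt [247. 241.  34.]
top yellow (np.int64(327), np.int64(194)) h 40 (538.4, -155.5, 305.1, 50.3, -1.6) depthpt [ 543. -155.   49.]
top yellow (np.int64(172), np.int64(315)) h 70 (249.6, 231.1, 77.3, 30.7, 6.2) depthpt [247. 241.  34.]
top yellow (np.int64(327), np.int64(194)) h 70 (531.8, -151.6, 296.3, 48.9, -1.6) depthpt [ 543. -155.   49.]
top blue (np.int64(248), np.int64(189)) h 70 (551.8, 29.3, 205.3, 162.6, -1.3) depthpt [570.  48.   5.]
top blue (np.int64(465), np.int64(61)) h 70 (909.1, -559.3, 35.9, 33.5, -46.7) depthpt [ 858. -513.  156.]
top blue (np.int64(417), np.int64(62)) h 70 (920.5, -440.6, 241.2, 167.4, 88.9) depthpt [ 851. -383.  157.]
top red (np.int64(236), np.int64(266))
[... 1927 characters left out ...]
60 (981.5, -404.6, 49.9, 33.9, 57.2) depthpt [ 903. -461.  157.]
side red (np.int64(309), np.int64(313)) h 60 (480.8, -306.5, 98.7, 47.2, 81.9) depthpt [ 480. -309.   61.]
side red (np.int64(539), np.int64(280)) h 60 (985.8, -345.0, 52.7, 38.7, 39.3) depthpt [ 905. -404.  156.]
side red (np.int64(524), np.int64(259)) h 60 (984.6, -280.9, 51.3, 38.8, 40.7) depthpt [ 904. -349.  158.]
side red (np.int64(260), np.int64(238)) h 60 (424.9, -95.4, 32.8, 13.2, 78.5) depthpt [ 414. -157.  127.]
side red (np.int64(345), np.int64(227)) h 60 (618.0, -102.0, 35.8, 15.4, 63.9) depthpt [ 592. -162.  126.]
side red (np.int64(222), np.int64(193)) h 60 (364.1, 70.2, 54.1, 40.8, 81.2) depthpt [364.  71.  59.]
```

View pics/crop0.png

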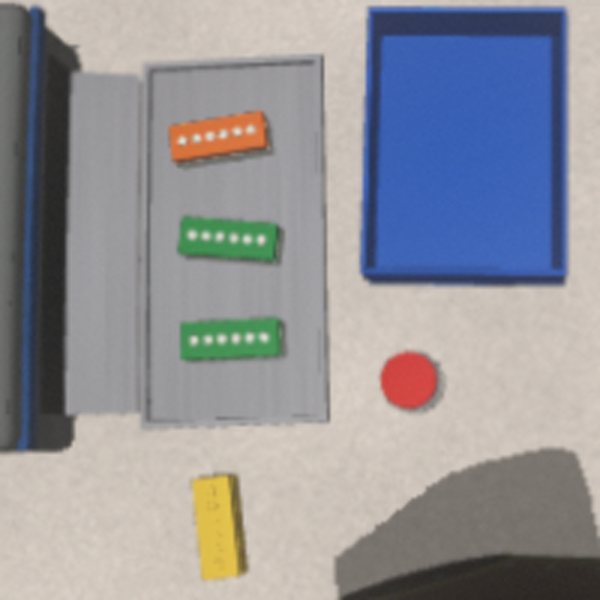

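View pics/crop1.png

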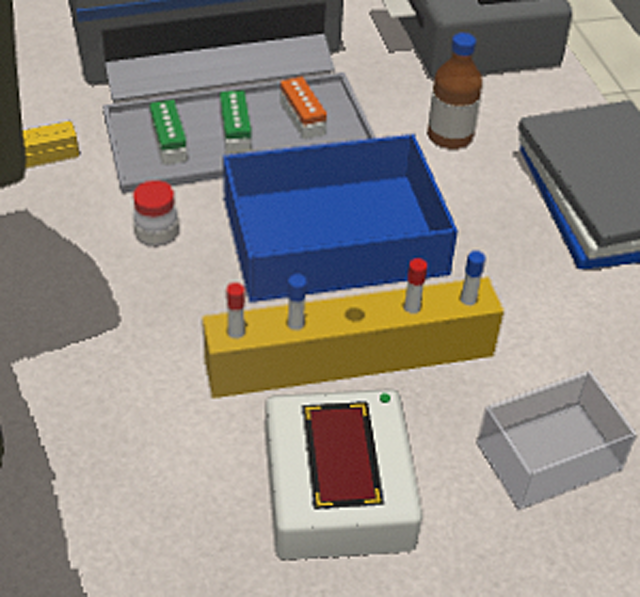

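```bash
python3 - <<'E'
from h import *
d=pickle.load(open("v0.pkl","rb"))
p,z,c=d["top"]
hs=cv2.cvtColor(p,cv2.COLOR_RGB2HSV); print(hs[215,390],hs[188,256],hs[115,198],hs[147,329])
for n,roi in(("top",(355,190,65,55)),("side",(270,280,80,85))):
    p,z,c=d[n]; x,y,w,h=roi; hh=cv2.cvtColor(p,cv2.COLOR_RGB2HSV)
    m=np.zeros(hh.shape[:2],np.uint8); m[y:y+h,x:x+w]=(((hh[...,0]<8)|(hh[...,0]>172))&(hh[...,1]>120)&(hh[...,2]>40))[y:y+h,x:x+w]*255
    cs,_=cv2.findContours(m,cv2.RETR_EXTERNAL,cv2.CHAIN_APPROX_NONE); cn=max(cs,key=cv2.contourArea); print("glass",n,rect(c,cn,60))
    m[:]=0; m[y:y+h,x:x+w]=((hh[...,2]<110)|(hh[...,1]>110))[y:y+h,x:x+w]*255
    cs,_=cv2.findContours(m,cv2.RETR_EXTERNAL,cv2.CHAIN_APPROX_NONE); cn=max(cs,key=cv2.contourArea); print("glass+frame",n,rect(c,cn,60), "area",cv2.contourArea(cn))
p,z,c=d["top"]
# outlines from pixel corners
def q(name,uv,h): print(name,onplane(c,uv,h)[:,:2].round(0).tolist())
q("tote rim",[(222,143),(289,143),(289,233),(221,232)],70)
q("tray rim",[(148,161),(208,158.5),(209,280),(148,282)],14)
print("bottle depth pts",[bydepth(c,[(u,v)],[z[v,u]])[0].round(0).tolist() for u,v in((191,103),(196,112),(203,125))])
print("tubes",[bydepth(c,[(u,v)],[z[v,u]])[0].round(0).tolist() for u,v in((329,145),(331,167),(332,216),(332,241))])
print("housing front top",[bydepth(c,[(u,v)],[z[v,u]])[0].round(0).tolist() for u,v in((105,160),(108,280),(135,220),(120,180))])
# tote rim by depth
ys,xs=np.mgrid[130:245,210:300]; Z=z[130:245,210:300]; P=bydepth(c,np.c_[xs.ravel(),ys.ravel()],Z.ravel())
m=(P[:,2]>60)&(P[:,2]<85)&(P[:,0]>380); print("tote rim depth",cv2.minAreaRect(P[m,:2].astype(np.float32)),m.sum(), np.median(P[m,2]))
E
```

```text
[  1 128 129] [110 176 181] [ 11 124 111] [117  59  91]
glass top (480.0, -306.9, 97.5, 45.7, 81.3)
glass+frame top (480.5, -306.5, 110.7, 59.8, 81.8) area 923.5
glass side (480.9, -306.7, 100.4, 48.4, 81.8)
glass+frame side (481.1, -306.7, 115.3, 61.8, 81.2) area 1465.5
tote rim [[678.0, 110.0], [673.0, -61.0], [442.0, -54.0], [449.0, 112.0]]
tray rim [[654.0, 318.0], [656.0, 155.0], [334.0, 151.0], [331.0, 309.0]]
bottle depth pts [[754.0, 176.0, 148.0], [745.0, 170.0, 115.0], [733.0, 162.0, 60.0]]
tubes [[646.0, -155.0, 126.0], [590.0, -157.0, 128.0], [472.0, -153.0, 130.0], [414.0, -151.0, 130.0]]
housing front top [[618.0, 384.0, 144.0], [334.0, 372.0, 122.0], [490.0, 342.0, 31.0], [590.0, 375.0, 63.0]]
tote rim depth ((564.06884765625, 28.623023986816406), (168.42984008789062, 231.61192321777344), 88.4306869506836) 709 68.3882266352299
```

carry_out(deltas=[[[1.0,-0.8,0],0,0.6],[[2.0,-1.7,0],0,0.6],[[2.5,-2.1,0],0,0.6],[[2.5,-2.1,0],0,0.6],[[2.5,-2.1,0],0,0.6],[[2.5,-2.1,0],0,0.6],[[2.5,-2.1,0],0,0.6],[[2.5,-2.1,0],0,0.6],[[2.5,-2.1,0],0,0.6],[[2.5,-2.1,0],0,0.6],[[2.5,-2.1,0],0,0.6],[[2.5,-2.1,0],0,0.6],[[2.5,-2.1,0],0,0.6],[[2.5,-2.1,0],0,0.6],[[1.5,-1.3,0],0,0.6],[[0.7,-0.6,0],0,0.6],[[0,0,0],-5,0.6],[[0,0,0],0,0.6]], grip_force=35)

```text
clock: 1.6
eef_pos: [411.6, -136.5, 227.3]
eef_rot: [-3.141, 0.0, 0.396]
wrist_force: [-0.2, -0.2, -0.7]
finger_gap: 56.3
```

carry_out(deltas=[[[0,0,0],-6,0.6],[[0,0,0],-6,0.6],[[0,0,0],-6,0.6],[[0,0,0],-6,0.6],[[0,0,0],-6,0.6],[[0,0,0],-6,0.6],[[0,0,0],-6,0.6],[[0,0,0],-6,0.6],[[0,0,0],-6,0.6],[[0,0,0],-6,0.6],[[0,0,0],-6,0.6],[[0,0,0],-3.6,0.6],[[0,0,0],0,0.6],[[0,0,0],0,0.6]])

```text
clock: 2.77
eef_pos: [411.5, -137.4, 227.4]
eef_rot: [-3.142, 0.0, 1.601]
wrist_force: [-0.6, 0.1, -0.2]
finger_gap: 56.8
```

```bash
cat > go.py <<'E'
import sys,numpy as np
from cell import manip
s=manip.read_state(); p=np.array(s["eef_pos"]); r=np.array(s["eef_rot"])
from scipy.spatial.transform import Rotation as R
M=R.from_euler("xyz",r).as_matrix()
t=np.array([float(a) for a in sys.argv[1:4]])
print("t",s["clock"],"pos",p.round(1),"yaw",np.degrees(r[2]).round(2),"rot",r.round(4),"q6",round(s["joints"][5],2),"F",np.round(s["wrist_force"],1),"gap",round(s["finger_gap"],1))
print("tool shift cm",(M.T@(t-p)/10).round(2), "turn deg", (-(float(sys.argv[4])-np.degrees(r[2]))).round(1) if len(sys.argv)>4 else "")
E
python3 go.py 402.7 229 110 92.2
```

```text
t 2.7667 pos [ 411.5 -137.4  227.4] yaw 91.74 rot [-3.1415  0.      1.6012] q6 -0.44 F [-0.6  0.1 -0.2] gap 56.8
tool shift cm [36.65  0.23 11.74] turn deg -0.5
```

carry_out(deltas=[[[1.5,0,0],-0.5,0.6],[[3,0,0],0,0.6],[[3,0,0],0,0.6],[[3,0,0],0,0.6],[[3,0,0],0,0.6],[[3,0,0],0,0.6],[[3,0,0],0,0.6],[[3,0,0],0,0.6],[[3,0,0],0,0.6],[[3,0,0],0,0.6],[[3,0,1.7],0,0.6],[[2.5,0,2],0,0.6],[[1.6,0,2],0,0.6],[[1,0.2,2],0,0.6],[[0,0,2],0,0.6],[[0,0,1],0,0.6],[[0,0,0],0,0.6],[[0,0,0],0,0.6]])

```text
clock: 4.27
eef_pos: [398.2, 228.3, 120.9]
eef_rot: [-3.141, 0.0, 1.612]
wrist_force: [0.5, -0.2, 0.0]
finger_gap: 56.5
```

```bash
python3 go.py 402.7 229 30.5 92.2
python3 - <<'E'
from cell import vision
import cv2,pickle
d={}
for n in("top","side"):
    p,z=vision.camera(n); d[n]=(p,z,vision.calibration(n))
pickle.dump(d,open("v1.pkl","wb"))
a=d["top"][0][140:300,100:260]; b=d["side"][0][90:250,150:310]
cv2.imwrite("pics/g1.png",cv2.resize(cv2.hconcat([a,b]),(800,400),interpolation=cv2.INTER_CUBIC)[:,:,::-1])
E
```

```text
t 4.2667 pos [398.2 228.3 120.9] yaw 92.39 rot [-3.1414e+00  1.0000e-04  1.6125e+00] q6 0.4 F [ 0.5 -0.2  0. ] gap 56.5
tool shift cm [0.05 0.46 9.03] turn deg 0.2
```

View pics/g1.png

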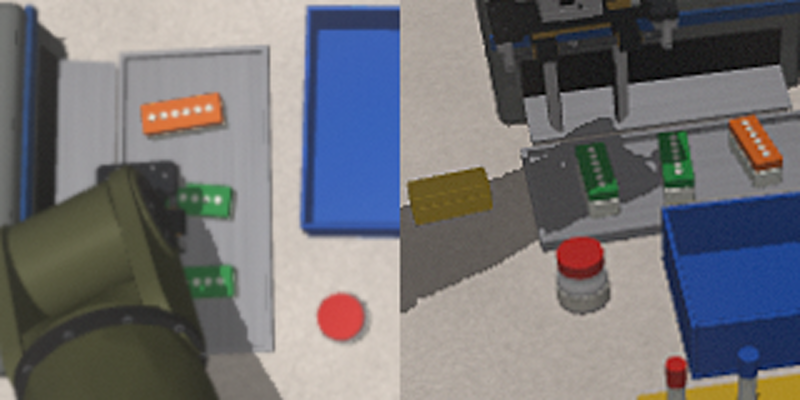

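The jaws straddle the first green cassette: in the side crop the fingers stand either side of it at about (590,100). I'll correct by 5 mm and go down.

carry_out(deltas=[[[0,0.4,1],0,0.6],[[0,0,1.5],0,0.6],[[0,0,1.5],0,0.6],[[0,0,1.5],0,0.6],[[0,0,1.5],0,0.6],[[0,0,1],0,0.6],[[0,0,0.6],0,0.6],[[0,0,0.4],0,0.6],[[0,0,0],0,0.6],[[0,0,0],0,0.6]])

```text
clock: 5.2
eef_pos: [402.3, 229.0, 30.9]
eef_rot: [3.141, -0.0, 1.614]
wrist_force: [-0.3, -0.4, 1.0]
finger_gap: 56.8
```

```bash
python3 go.py 402.7 229 30.5 92.2
```

```text
t 5.2 pos [402.3 229.   30.9] yaw 92.5 rot [ 3.1410e+00 -3.0000e-04  1.6144e+00] q6 0.39 F [-0.3 -0.4  1. ] gap 56.8
tool shift cm [0.   0.04 0.04] turn deg 0.3
```

Close, then lift.

carry_out(deltas=[[[0,0,0],0,0.3],[[0,0,0],0,0.3],[[0,0,0],0,0.2],[[0,0,0],0,0.2],[[0,0,0],0,0.2],[[0,0,0],0,0.2],[[0,0,0],0,0.2],[[0,0,0],0,0.2]], grip_force=35)

```text
clock: 5.87
eef_pos: [402.2, 228.9, 30.7]
eef_rot: [3.141, -0.0, 1.615]
wrist_force: [-0.5, -0.6, 5.8]
finger_gap: 32.0
```

carry_out(deltas=[[[0,0,-0.5],0,0.2],[[0,0,-1],0,0.2],[[0,0,-1.5],0,0.2],[[0,0,-2],0,0.2],[[0,0,-2],0,0.2],[[0,0,-2],0,0.2],[[0,0,-1.5],0,0.2],[[0,0,-1],0,0.2],[[0,0,-0.5],0,0.2],[[0,0,0],0,0.2],[[0,0,0],0,0.2]])

```text
clock: 6.78
eef_pos: [401.8, 228.7, 150.0]
eef_rot: [-3.141, 0.0, 1.614]
wrist_force: [-0.4, -0.9, -1.5]
finger_gap: 31.6
```

```bash
python3 go.py 606 27 150 91
```

```text
t 6.7833 pos [401.8 228.7 150. ] yaw 92.5 rot [-3.1410e+00  3.0000e-04  1.6145e+00] q6 0.39 F [-0.4 -0.9 -1.5] gap 31.6
tool shift cm [-2.104e+01  1.952e+01 -1.000e-02] turn deg 1.5
```

carry_out(deltas=[[[-0.8,0.7,0],0,0.2],[[-1.4,1.3,0],0,0.2],[[-1.8,1.7,0],0,0.2],[[-1.8,1.7,0],0,0.2],[[-1.8,1.7,0],0,0.2],[[-1.8,1.7,0],0,0.2],[[-1.8,1.7,0],0,0.2],[[-1.8,1.7,0],0,0.2],[[-1.8,1.6,0],0,0.2],[[-1.8,1.6,0],0,0.2],[[-1.8,1.6,0],0,0.2],[[-1.5,1.3,0],0,0.2],[[-0.8,0.8,0],0,0.2],[[-0.4,0.3,0],0,0.2],[[0,0,0],0,0.2],[[0,0,0],0,0.2]])

```text
clock: 8.12
eef_pos: [604.5, 26.9, 150.0]
eef_rot: [-3.141, -0.0, 1.615]
wrist_force: [1.0, 0.1, -1.6]
finger_gap: 31.8
```

```bash
python3 go.py 606 27 34 91
python3 - <<'E'
from cell import vision
import cv2
a=vision.camera("top")[0][110:290,140:380]; b=vision.camera("side")[0][110:290,200:440]
cv2.imwrite("pics/t1.png",cv2.resize(cv2.hconcat([a,b]),(800,300),interpolation=cv2.INTER_CUBIC)[:,:,::-1])
E
```

```text
t 8.1167 pos [604.5  26.9 150. ] yaw 92.51 rot [-3.1406e+00 -2.0000e-04  1.6147e+00] q6 -0.06 F [ 1.   0.1 -1.6] gap 31.8
tool shift cm [1.00e-02 1.60e-01 1.16e+01] turn deg 1.5
```

View pics/t1.png

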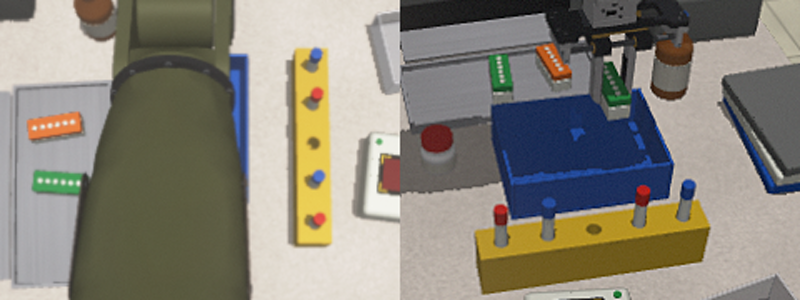

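The side crop shows the green cassette level in the jaws at about (615,95), over the +x end of the tote. I'll lower it and release.

carry_out(deltas=[[[0,0.1,1],0,0.2],[[0,0,1.5],0,0.2],[[0,0,2],0,0.2],[[0,0,2],0,0.2],[[0,0,2],0,0.2],[[0,0,1.5],0,0.2],[[0,0,1],0,0.2],[[0,0,0.5],0,0.2],[[0,0,0.2],0,0.2],[[0,0,0],0,0.2],[[0,0,0],0,0.4],[[0,0,0],0,0.5],[[0,0,0],0,0.6],[[0,0,0],0,0.6]])

```text
clock: 9.38
eef_pos: [606.3, 26.6, 34.0]
eef_rot: [3.141, 0.0, 1.615]
wrist_force: [0.5, -0.0, 0.1]
finger_gap: 53.7
```

carry_out(deltas=[[[0,0,-1],0,0.6],[[0,0,-2],0,0.6],[[0,0,-2.5],0,0.6],[[0,0,-2.5],0,0.6],[[0,0,-2.5],0,0.6],[[0,0,-1.5],0,0.6],[[0,0,0],0,0.6],[[0,0,0],0,0.6]])

```text
clock: 10.05
eef_pos: [606.2, 26.6, 154.3]
eef_rot: [3.14, 0.0, 1.615]
wrist_force: [0.3, -0.5, -0.3]
finger_gap: 56.3
```

```bash
python3 go.py 488.2 232.8 110 84.4
```

```text
t 10.05 pos [606.2  26.6 154.3] yaw 92.51 rot [3.1400e+00 1.0000e-04 1.6146e+00] q6 -0.06 F [ 0.3 -0.5 -0.3] gap 56.3
tool shift cm [ 21.12 -10.89   4.41] turn deg 8.1
```

carry_out(deltas=[[[1,-0.5,0],0,0.6],[[2,-1,0],0,0.6],[[3,-1.6,0],0,0.6],[[3,-1.6,0],0,0.6],[[3,-1.6,0],0,0.6],[[3,-1.6,0],0,0.6],[[3,-1.5,0],0,0.6],[[2,-1,0],0,0.6],[[1.1,-0.5,0],0,0.6],[[0,0,1],4.1,0.6],[[0,0,2],4,0.6],[[0,0,1],0,0.6],[[0,0,0],0,0.6],[[0,0,0],0,0.6]])

```text
clock: 11.22
eef_pos: [487.7, 232.3, 113.0]
eef_rot: [-3.14, 0.001, 1.475]
wrist_force: [1.0, 0.0, 0.1]
finger_gap: 56.9
```

```bash
python3 go.py 488.2 232.8 30.5 84.4
python3 - <<'E'
from cell import vision
import cv2
a=vision.camera("top")[0][110:290,140:380]; b=vision.camera("side")[0][110:290,200:440]
cv2.imwrite("pics/g2.png",cv2.resize(cv2.hconcat([a,b]),(800,300),interpolation=cv2.INTER_CUBIC)[:,:,::-1])
E
```

```text
t 11.2167 pos [487.7 232.3 113. ] yaw 84.51 rot [-3.1401e+00  8.0000e-04  1.4749e+00] q6 0.47 F [1.  0.  0.1] gap 56.9
tool shift cm [0.06 0.05 8.25] turn deg 0.1
```

View pics/g2.png

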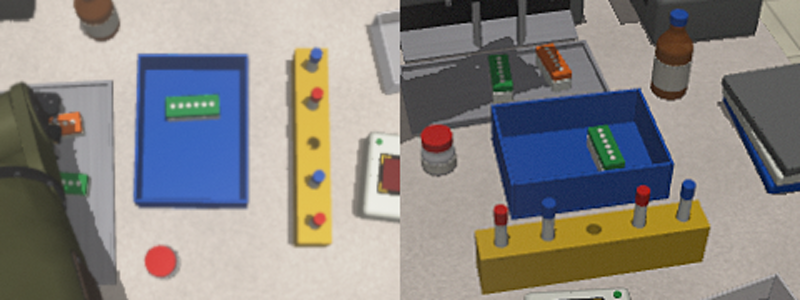

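The first green cassette lies upright on the tote floor (left crop, about (192,106)), and the tote hasn't moved. The jaws are now above green 2 (right crop, (500,70)). I'll go down, grip and lift.

carry_out(deltas=[[[0,0,1],0,0.6],[[0,0,1.5],0,0.6],[[0,0,1.5],0,0.6],[[0,0,1.5],0,0.6],[[0,0,1.3],0,0.6],[[0,0,0.8],0,0.6],[[0,0,0.5],0,0.6],[[0,0,0.1],0,0.6],[[0,0,0],0,0.6],[[0,0,0],0,0.4],[[0,0,0],0,0.3],[[0,0,0],0,0.2],[[0,0,0],0,0.2],[[0,0,0],0,0.2],[[0,0,0],0,0.2],[[0,0,0],0,0.2],[[0,0,0],0,0.2]])

```text
clock: 12.73
eef_pos: [488.1, 232.7, 31.8]
eef_rot: [3.141, -0.0, 1.473]
wrist_force: [0.2, -1.1, 5.0]
finger_gap: 31.8
```

carry_out(deltas=[[[0,0,-0.5],0,0.2],[[0,0,-1],0,0.2],[[0,0,-1.5],0,0.2],[[0,0,-2],0,0.2],[[0,0,-2],0,0.2],[[0,0,-2],0,0.2],[[0,0,-1.5],0,0.2],[[0,0,-1],0,0.2],[[0,0,-0.5],0,0.2],[[0,0,0],0,0.2],[[0,0,0],0,0.2]])

```text
clock: 13.65
eef_pos: [487.7, 232.5, 150.9]
eef_rot: [-3.141, 0.0, 1.473]
wrist_force: [0.0, -0.1, -1.2]
finger_gap: 31.5
```

```bash
python3 go.py 518 27 150
```

```text
t 13.65 pos [487.7 232.5 150.9] yaw 84.41 rot [-3.1410e+00  3.0000e-04  1.4732e+00] q6 0.47 F [ 0.  -0.1 -1.2] gap 31.5
tool shift cm [-20.16   5.02   0.1 ] turn deg
```

carry_out(deltas=[[[-0.7,0.2,0],0,0.2],[[-1.5,0.4,0],0,0.2],[[-2.2,0.5,0],0,0.2],[[-2.2,0.6,0],0,0.2],[[-2.2,0.6,0],0,0.2],[[-2.2,0.6,0],0,0.2],[[-2.2,0.6,0],0,0.2],[[-2.2,0.5,0],0,0.2],[[-2.2,0.5,0],0,0.2],[[-1.4,0.3,0],0,0.2],[[-0.8,0.2,0],0,0.2],[[-0.3,0,0],0,0.2],[[0,0,0],0,0.2],[[0,0,0],0,0.2]])

```text
clock: 14.82
eef_pos: [517.9, 28.2, 151.2]
eef_rot: [-3.141, -0.0, 1.473]
wrist_force: [0.3, 0.7, -1.3]
finger_gap: 31.8
```

```bash
python3 go.py 518 27 34
python3 - <<'E'
from cell import vision
import cv2
b=vision.camera("side")[0][110:290,200:440]
cv2.imwrite("pics/t2.png",cv2.resize(b,(640,480),interpolation=cv2.INTER_CUBIC)[:,:,::-1])
E
```

```text
t 14.8167 pos [517.9  28.2 151.2] yaw 84.42 rot [-3.1411e+00 -1.0000e-04  1.4734e+00] q6 0.08 F [ 0.3  0.7 -1.3] gap 31.8
tool shift cm [-0.12  0.03 11.72] turn deg
```

View pics/t2.png

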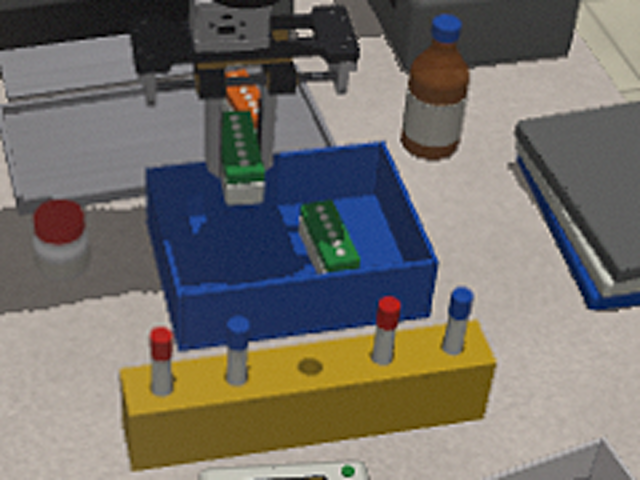

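Green 2 is level in the jaws at (243,165), over the free half of the tote. Green 1 lies at (328,238). I'll lower, release and rise.

carry_out(deltas=[[[-0.1,0,1],0,0.2],[[0,0,1.5],0,0.2],[[0,0,2],0,0.2],[[0,0,2],0,0.2],[[0,0,2],0,0.2],[[0,0,1.5],0,0.2],[[0,0,1],0,0.2],[[0,0,0.5],0,0.2],[[0,0,0.3],0,0.2],[[0,0,0],0,0.2],[[0,0,0],0,0.4],[[0,0,0],0,0.5],[[0,0,0],0,0.6],[[0,0,0],0,0.6]])

```text
clock: 16.03
eef_pos: [518.2, 26.7, 33.9]
eef_rot: [3.141, -0.0, 1.473]
wrist_force: [-0.0, -0.8, 0.0]
finger_gap: 53.8
```

carry_out(deltas=[[[0,0,-1],0,0.6],[[0,0,-2],0,0.6],[[0,0,-2.5],0,0.6],[[0,0,-2.5],0,0.6],[[0,0,-2.5],0,0.6],[[0,0,-1.5],0,0.6],[[0,0,0],0,0.6],[[0,0,0],0,0.6]])

```text
clock: 16.7
eef_pos: [518.2, 26.7, 154.3]
eef_rot: [3.14, -0.0, 1.473]
wrist_force: [-0.8, -0.4, -1.0]
finger_gap: 56.3
```

```bash
python3 go.py 578.4 243.5 110 97.8
```

```text
t 16.7 pos [518.2  26.7 154.3] yaw 84.41 rot [ 3.1397e+00 -2.0000e-04  1.4732e+00] q6 0.08 F [-0.8 -0.4 -1. ] gap 56.3
tool shift cm [22.16  3.87  4.44] turn deg -13.4
```

carry_out(deltas=[[[1,0.2,0],0,0.6],[[2,0.4,0],0,0.6],[[3,0.5,0],0,0.6],[[3,0.5,0],0,0.6],[[3,0.5,0],0,0.6],[[3,0.5,0],0,0.6],[[3,0.5,0],0,0.6],[[2,0.4,0],0,0.6],[[1.5,0.3,0],0,0.6],[[0.7,0.1,0],0,0.6],[[0,0,1],-5,0.6],[[0,0,2],-5,0.6],[[0,0,1],-3.4,0.6],[[0,0,0],0,0.6],[[0,0,0],0,0.6]])

```text
clock: 17.95
eef_pos: [578.0, 243.7, 112.7]
eef_rot: [-3.14, 0.0, 1.705]
wrist_force: [-0.4, 0.3, -0.8]
finger_gap: 56.5
```

```bash
python3 go.py 578.4 243.5 30.5 97.8
python3 - <<'E'
from cell import vision
import cv2
from h import *
c=vision.calibration("side"); s=vision.camera("side")[0]; t=vision.camera("top")[0]
for cn in blobs(s,*COL["orange"]): print("side orange",rect(c,cn,40),cn.reshape(-1,2).mean(0))
a=t[110:290,140:380]; b=s[110:290,200:440]
cv2.imwrite("pics/o1.png",cv2.resize(cv2.hconcat([a,b]),(800,300),interpolation=cv2.INTER_CUBIC)[:,:,::-1])
E
```

```text
t 17.95 pos [578.  243.7 112.7] yaw 97.67 rot [-3.1398e+00  4.0000e-04  1.7047e+00] q6 0.21 F [-0.4  0.3 -0.8] gap 56.5
tool shift cm [-0.02  0.05  8.22] turn deg -0.1
```

View pics/o1.png

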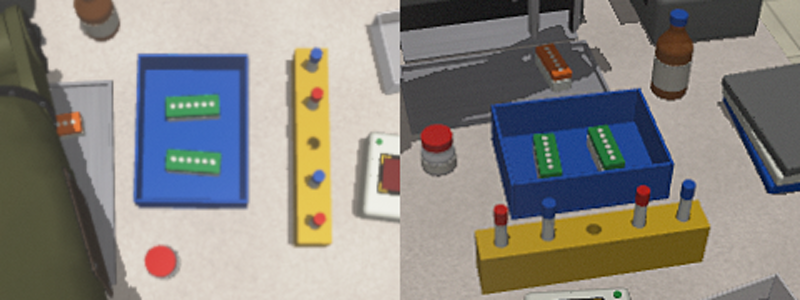

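Both greens lie flat in the tote, at (192,106) and (192,160) in the left crop. The orange hasn't moved; it's at (553,65) in the right crop. I'll go down and grip it at 40 N.

carry_out(deltas=[[[0,0,1],0,0.6],[[0,0,1.5],0,0.6],[[0,0,1.5],0,0.6],[[0,0,1.5],0,0.6],[[0,0,1.3],0,0.6],[[0,0,0.8],0,0.6],[[0,0,0.4],0,0.6],[[0,0,0.1],0,0.6],[[0,0,0],0,0.6],[[0,0,0],0,0.6]])

```text
clock: 18.88
eef_pos: [578.8, 244.0, 33.2]
eef_rot: [3.14, -0.0, 1.707]
wrist_force: [0.2, 0.5, 0.1]
finger_gap: 56.1
```

carry_out(deltas=[[[0,0,0],0,0.4],[[0,0,0],0,0.3],[[0,0,0],0,0.2],[[0,0,0],0,0.2],[[0,0,0],0,0.2],[[0,0,0],0,0.2],[[0,0,0],0,0.2],[[0,0,0],0,0.2],[[0,0,0],0,0.2]], grip_force=40)

```text
clock: 19.63
eef_pos: [578.5, 243.9, 32.7]
eef_rot: [3.141, -0.0, 1.707]
wrist_force: [-0.4, -0.5, 4.6]
finger_gap: 31.9
```

carry_out(deltas=[[[0,0,-0.5],0,0.2],[[0,0,-1],0,0.2],[[0,0,-1.5],0,0.2],[[0,0,-2],0,0.2],[[0,0,-2],0,0.2],[[0,0,-2],0,0.2],[[0,0,-2],0,0.2],[[0,0,-2],0,0.2],[[0,0,-2],0,0.2],[[0,0,-1.7],0,0.2],[[0,0,-1],0,0.2],[[0,0,-0.5],0,0.2],[[0,0,0],0,0.2],[[0,0,0],0,0.2]])

```text
clock: 20.8
eef_pos: [578.2, 243.8, 213.7]
eef_rot: [-3.141, 0.0, 1.707]
wrist_force: [-0.4, 0.1, 0.0]
finger_gap: 31.6
```

```bash
python3 go.py 481 -307 215 81.5
python3 - <<'E'
from cell import vision
import cv2
b=vision.camera("side")[0][20:290,200:560]
cv2.imwrite("pics/o2.png",cv2.resize(b,(720,540),interpolation=cv2.INTER_CUBIC)[:,:,::-1])
E
```

```text
t 20.8 pos [578.2 243.8 213.7] yaw 97.81 rot [-3.1406e+00  1.0000e-04  1.7070e+00] q6 0.2 F [-0.4  0.1  0. ] gap 31.6
tool shift cm [-53.25 -17.11  -0.1 ] turn deg 16.3
```

View pics/o2.png

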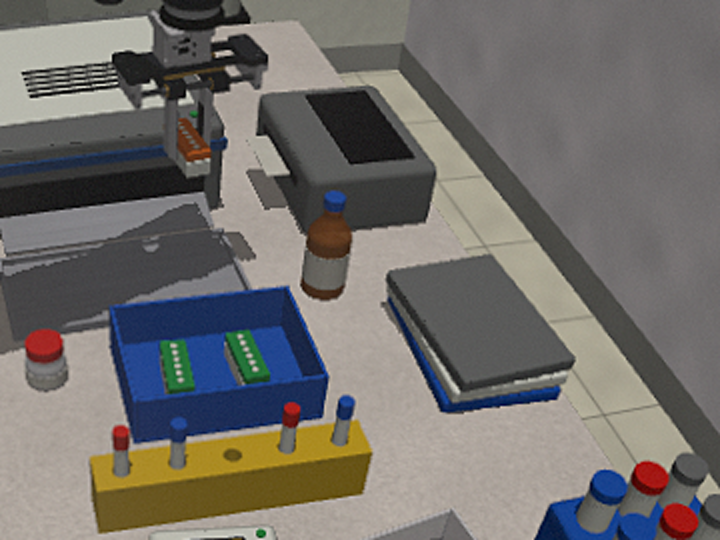

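The orange is held at (192,145), with the tray empty behind it. I'll carry it across at 18 cm, which clears the tubes by about 5 cm.

carry_out(deltas=[[[-0.7,-0.2,0],0,0.2],[[-1.4,-0.5,0],0,0.2],[[-2.1,-0.7,0],0,0.2],[[-2.5,-0.8,0],0,0.2],[[-2.5,-0.8,0],0,0.2],[[-2.5,-0.8,0],0,0.2],[[-2.5,-0.8,0],0,0.2],[[-2.5,-0.8,0],0,0.2],[[-2.5,-0.8,0],0,0.2],[[-2.5,-0.8,0],0,0.2],[[-2.5,-0.8,0],0,0.2],[[-2.5,-0.8,0],0,0.2],[[-2.5,-0.8,0],0,0.2],[[-2.5,-0.8,0],0,0.2],[[-2.5,-0.8,0],0,0.2],[[-2.5,-0.8,0],0,0.2],[[-2.5,-0.8,0],0,0.2],[[-2.5,-0.8,0],0,0.2],[[-2.5,-0.8,0],0,0.2],[[-2.5,-0.8,0],0,0.2]])

```text
clock: 22.52
eef_pos: [492.3, -240.6, 213.8]
eef_rot: [-3.141, -0.001, 1.707]
wrist_force: [0.0, -0.3, -0.4]
finger_gap: 31.7
```

carry_out(deltas=[[[-2.4,-0.8,0],0,0.2],[[-1.8,-0.6,0],0,0.2],[[-1.2,-0.4,0],0,0.2],[[-0.6,-0.2,0],0,0.2],[[0,0,0],4,0.2],[[0,0,0],4,0.2],[[0,0,0],4,0.2],[[0,0,0],3,0.2],[[0,0,0],1.3,0.2],[[0,0,0],0,0.2],[[0,0,0],0,0.2],[[0,0,0],0,0.2]])

```text
clock: 23.52
eef_pos: [481.6, -301.1, 214.4]
eef_rot: [-3.141, -0.0, 1.424]
wrist_force: [1.0, -0.1, -1.0]
finger_gap: 31.8
```

```bash
python3 go.py 481 -307 140 81.5
python3 - <<'E'
from cell import vision
import cv2,pickle
d={}
for n in("top","side"):
    p,z=vision.camera(n); d[n]=(p,z,vision.calibration(n))
pickle.dump(d,open("v2.pkl","wb"))
a=d["top"][0][130:310,300:480]; b=d["side"][0][180:360,220:400]
cv2.imwrite("pics/r1.png",cv2.resize(cv2.hconcat([a,b]),(800,400),interpolation=cv2.INTER_CUBIC)[:,:,::-1])
E
```

```text
t 23.5167 pos [ 481.6 -301.1  214.4] yaw 81.6 rot [-3.1415 -0.      1.4242] q6 -0.48 F [ 1.  -0.1 -1. ] gap 31.8
tool shift cm [-0.59  0.03  7.44] turn deg 0.1
```

View pics/r1.png

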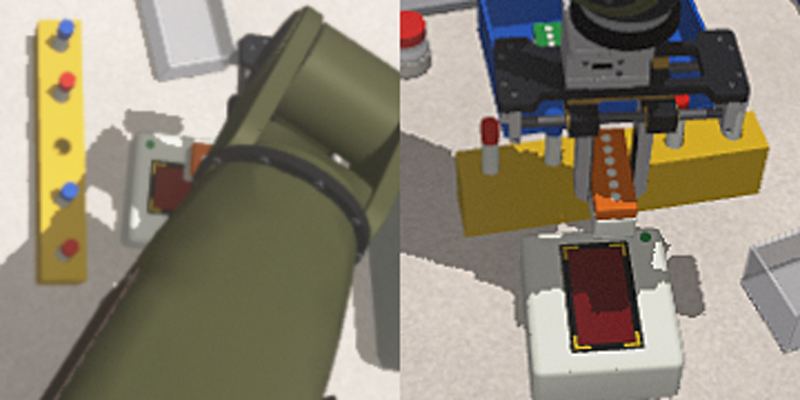

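The orange is over the reader: in the right crop it's at (612,180), long side nearly along the window at (603,297). I'll lower part-way and then measure it in the hand.

carry_out(deltas=[[[-0.5,0,0.5],0,0.2],[[0,0,1],0,0.2],[[0,0,1.5],0,0.2],[[0,0,1.5],0,0.2],[[0,0,1.5],0,0.2],[[0,0,1.2],0,0.2],[[0,0,0.8],0,0.2],[[0,0,0.5],0,0.2],[[0,0,0],0,0.2],[[0,0,0],0,0.2],[[0,0,0],0,0.2]])

```text
clock: 24.53
eef_pos: [481.1, -306.5, 130.1]
eef_rot: [3.141, 0.001, 1.423]
wrist_force: [-1.1, 0.6, -0.1]
finger_gap: 31.4
```

```bash
python3 go.py 481 -307 98.7 81.5
cat > meas.py <<'E'
from h import *
from cell import vision, manip
import sys
p,z=vision.camera("side"); c=vision.calibration("side"); s=manip.read_state(); T=np.array(s["eef_pos"])
x0,y0,w,h=230,180,170,180
b=p[y0:y0+h,x0:x0+w]; cv2.imwrite(sys.argv[1],cv2.resize(b,(w*4,h*4)[:2] if h*4<=600 else (566,600),interpolation=cv2.INTER_CUBIC)[:,:,::-1])
hh=cv2.cvtColor(p,cv2.COLOR_RGB2HSV); ys,xs=np.nonzero((hh[...,0]<17)&(hh[...,0]>4)&(hh[...,1]>150)&(hh[...,2]>60))
P=bydepth(c,np.c_[xs,ys],z[ys,xs]); k=(abs(P[:,0]-T[0])<60)&(abs(P[:,1]-T[1])<70)&(abs(P[:,2]-T[2])<50); P=P[k]; xs=xs[k]; ys=ys[k]
print("TCP",T.round(1),"n",len(P), "z pct",np.percentile(P[:,2],[5,50,95]).round(1))
# top face: fit plane robustly
zt=np.median(P[:,2]); t=P[abs(P[:,2]-zt)<8]
for _ in range(3):
    A=np.c_[t[:,:2]-T[:2],np.ones(len(t))]; co=np.linalg.lstsq(A,t[:,2],rcond=None)[0]; r=t[:,2]-A@co; t=t[abs(r)<3]
print("top plane slope deg (x,y)",np.degrees(co[:2]).round(1),"z at TCP xy",co[2].round(1),len(t))
zt=T[2]+7.3
cn=max([q for q in blobs(p,(4,150,60),(17,255,255),40) if abs(q.reshape(-1,2).mean(0)-[xs.mean(),ys.mean()]).max()<25],key=cv2.contourArea)
print("orange outline on top plane",rect(c,cn,zt))
print("extent depth x",np.percentile(t[:,0],[1,99]).round(1),"y",np.percentile(t[:,1],[1,99]).round(1))
E
python3 meas.py pics/r2.png
```

```text
t 24.5333 pos [ 481.1 -306.5  130.1] yaw 81.51 rot [3.1406e+00 5.0000e-04 1.4226e+00] q6 -0.48 F [-1.1  0.6 -0.1] gap 31.4
tool shift cm [-0.05 -0.01  3.14] turn deg 0.0
TCP [ 481.1 -306.5  130.2] n 502 z pct [132.2 137.3 139.6]
top plane slope deg (x,y) [-0.1  0.4] z at TCP xy 137.5 437
orange outline on top plane (479.3, -311.8, 85.3, 32.7, 80.8)
extent depth x [460.3 497.6] y [-348.9 -271.1]
```

View pics/r2.png

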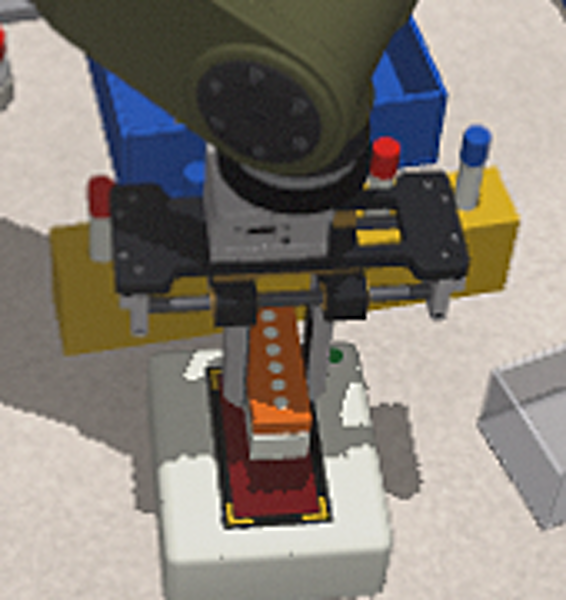

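```bash
python3 - <<'E'
from h import *
from cell import vision
p,z=vision.camera("side"); c=vision.calibration("side")
x0,y0,w,h=295,268,40,55
cv2.imwrite("pics/r3.png",cv2.resize(p[y0:y0+h,x0:x0+w],(w*10,h*10),interpolation=cv2.INTER_NEAREST)[:,:,::-1])
E
```

```text
(no output)
```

View pics/r3.png

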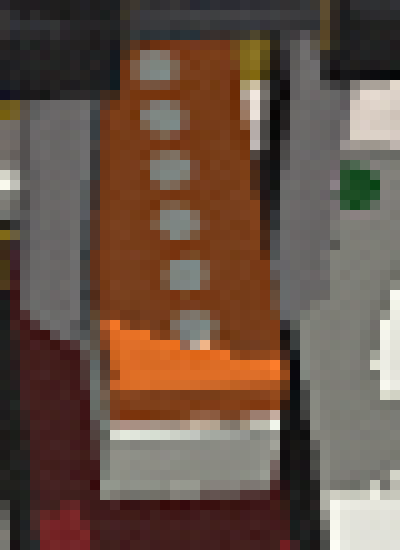

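```bash
python3 - <<'E'
from h import *
d=pickle.load(open("v0.pkl","rb")); c=d["side"][2]
f=onplane(c,[(305.3,306.5),(323.3,305.5)],137.5); b=onplane(c,[(304.5,317.3),(322,316.5)],101.5); 
dots=onplane(c,[(295+u/10-.5,268+v/10-.5) for u,v in((155,68),(165,117),(169,170),(178,223),(186,274),(194,326))],137.5)
L=np.array([np.cos(np.radians(81.5)),np.sin(np.radians(81.5))])
print("front edge",f.round(1).tolist(),"centre",(f.mean(0)[:2]+42*L).round(1)); print("bottom",(b.mean(0)[:2]+42*L).round(1))
print("dots mean",dots.mean(0).round(1),"dir",np.degrees(np.arctan2(*(dots[0]-dots[-1])[[1,0]])).round(1))
E
```

```text
front edge [[458.0, -344.7, 137.5], [489.9, -349.6, 137.5]] centre [ 480.1 -305.6]
bottom [ 480.8 -304.4]
dots mean [ 480.9 -305.   137.5] dir 81.8
```

The cassette is level, its long side is at 81.8° against the window's 81.6°, and its centre is within about 1.5 mm of the window's. I'll nudge it 1 mm and lower it the last 3.1 cm.

carry_out(deltas=[[[-0.1,0,0.3],0,0.2],[[0,0,0.5],0,0.2],[[0,0,0.6],0,0.2],[[0,0,0.6],0,0.2],[[0,0,0.5],0,0.2],[[0,0,0.3],0,0.2],[[0,0,0.2],0,0.2],[[0,0,0.1],0,0.2],[[0,0,0],0,0.2],[[0,0,0],0,0.2],[[0,0,0],0,0.2],[[0,0,0],0,0.2]])

```text
clock: 25.63
eef_pos: [480.8, -307.4, 98.7]
eef_rot: [3.141, 0.0, 1.423]
wrist_force: [0.3, -0.3, -1.9]
finger_gap: 31.4
```

```bash
python3 go.py 481 -307 98.7 81.5; python3 meas.py pics/r4.png
python3 - <<'E'
from h import *
from cell import vision
p,z=vision.camera("side"); x0,y0,w,h=290,275,50,60
cv2.imwrite("pics/r5.png",cv2.resize(p[y0:y0+h,x0:x0+w],(w*10,h*10),interpolation=cv2.INTER_NEAREST)[:,:,::-1])
t,_=vision.camera("top"); cv2.imwrite("pics/top9.png",t[:,:,::-1]); c=vision.calibration("top")
for cn in blobs(t,*COL["green"]): print("green",rect(c,cn,41))
E
```

```text
t 25.6333 pos [ 480.8 -307.4   98.7] yaw 81.51 rot [3.1412e+00 2.0000e-04 1.4226e+00] q6 -0.48 F [ 0.3 -0.3 -1.9] gap 31.4
tool shift cm [ 0.04  0.02 -0.  ] turn deg 0.0
TCP [ 480.8 -307.3   98.6] n 476 z pct [ 99.8 105.7 108.3]
top plane slope deg (x,y) [-0.5  0.9] z at TCP xy 105.8 410
orange outline on top plane (478.7, -314.2, 81.8, 32.6, 81.3)
extent depth x [460.8 497.6] y [-349.6 -277.1]
green (516.6, 28.0, 81.2, 30.4, 84.2)
green (604.1, 27.9, 78.8, 30.7, -88.5)
```

View pics/r4.png

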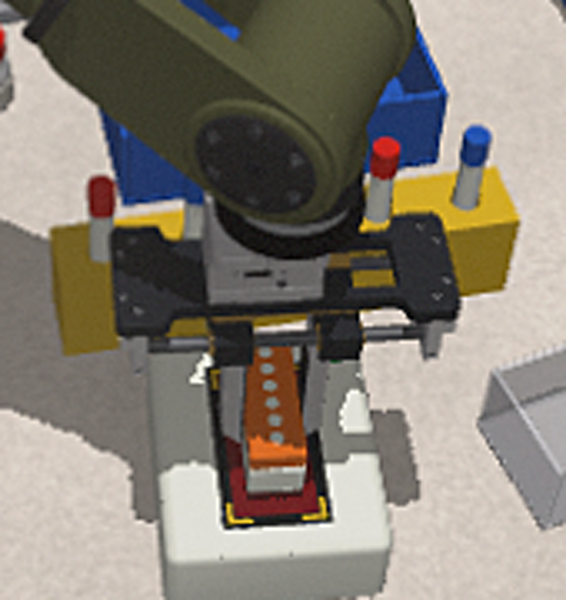

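View pics/r5.png

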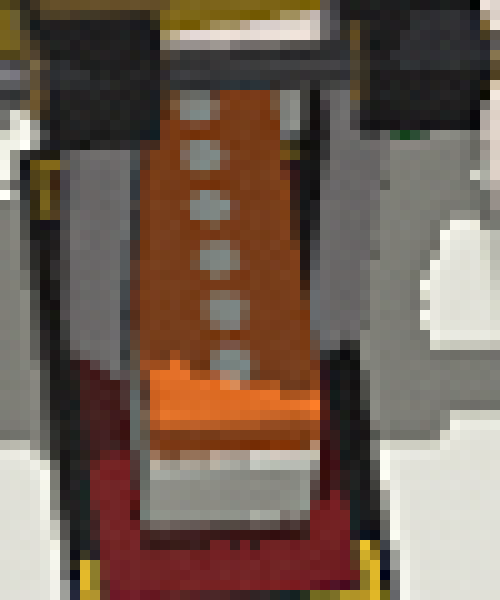

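View pics/top9.png

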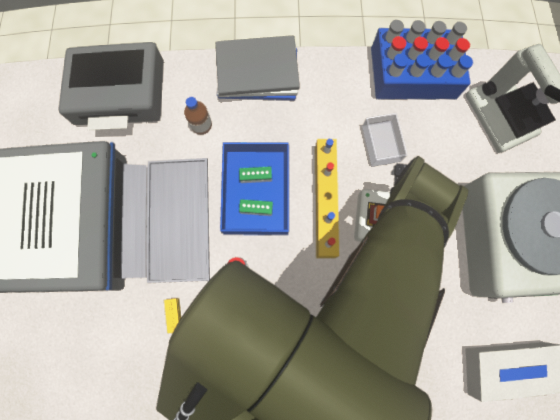

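```bash
python3 - <<'E'
from h import *
d=pickle.load(open("v0.pkl","rb")); c=d["side"][2]
f=onplane(c,[(304.5,317.7),(321.7,317.3)],106); b=onplane(c,[(303.7,327.4),(320.6,327)],70) 
dots=onplane(c,[(290+u/10-.5,275+v/10-.5) for u,v in((198,107),(205,155),(209,207),(218,260),(225,311),(232,364))],106)
L=np.array([np.cos(np.radians(81.5)),np.sin(np.radians(81.5))])
print("centre",(f.mean(0)[:2]+42*L).round(1),"bottom",(b.mean(0)[:2]+42*L).round(1),"dots",dots.mean(0).round(1))
from cell import manip
s=manip.read_state(); print(s["clock"],abs(s["qd"]).max(),s["finger_gap"],s["eef_pos"])
E
```

```text
centre [ 479.1 -308.5] bottom [ 480.3 -306. ] dots [ 480.6 -306.1  106. ]
25.7833 0.0031608310457057896 31.726592769335678 [ 480.71075981 -307.32580818   98.56062303]
```

```bash
python3 -c "
from cell import workorder; print(workorder.sign_off())"
```

```text
the job is handed in; nothing more can be done
None
```

I put both green cassettes in the tote, one after the other. I then carried the orange one over the tube rack with about 5 cm to spare above the tubes. It is now held still over the reader's window at a 40 N grip, and I handed the job in at 25.8 s.

**Orange cassette:**
- **Centring:** three camera estimates put its centre at (479–481, −306 to −308.5) mm, against the window centre at (480.7, −306.7). They differ by about 2.5 mm among themselves, so centring is good to about 2 mm.
- **Alignment:** its long side is within about 0.5° of the window's, and it is level to about 1°, right way up.
- **Height:** its underside is at about 70 mm, roughly 1 cm above the glass. The forces at the wrist stayed within about 2 N over the reader, so there was no sign of contact.

**Rest of the scene:**
- Both greens lie flat on the tote floor and the tray is empty.
- In the last pictures the tubes, bottle and tip box look where they started, and so does the yellow look-alike.
- The arm mostly hides the jar in the last top view. I last saw it clearly just after lifting the orange, still standing in its place.

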